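Chill the pitcher and index it under the citrus press

TASK

Get the pitcher ready for pressing: while its carrier is still at the loading station, lower the two steel chilling sticks from the wooden stand into the pitcher one at a time (do not drop them in from above the rim). Then push the carrier by its post along the rail until its spring catch clicks into the next station, under the press spout: that notch is out of sight and gets re-adjusted, so find it by feel, and do not run the carrier on to the far end. Keep the pitcher upright on the carrier and leave everything else on the counter where it stands.

Things in the scene. Friction and masses are not known exactly. Their poses are not given: they have to be found in the camera images.
- station: Fixed rail, 100 mm wide (x), 470 mm long (y), with a steel citrus press at its +y end. Origin on the counter under the rail's middle; y is the way the carrier travels, from loading station to press; z up. The column (395 mm tall) stands at x 111, y 183 mm; bowl (100 mm wide) and head (up to 415 mm) overhang the rail at x 0, y 90 mm. Its raised handle is not used.
- spout (a point): Lower end of the press spout, 196 mm above the counter, 20 mm above the height of the pitcher's rim.
- carrier (a joint): Travel (m, towards station +y) of the aluminium carrier, 106 x 200 mm, top 46 mm high. 0 = caught at the loading station, as it starts; press notch somewhere from 0.15 to 0.21; end stop 0.25. Drag about 2 N; leaving or overrunning a notch takes 10-18 N. At a notch it is drawn in, then resists; let go within 4 mm of the notch it centres itself.
- catch (a joint): Height of the carrier's spring catch ball, m: 0 when it has dropped into a station's notch, about 0.0027 when it rides on the rail between notches. The ball (under the carrier's middle) and the notches, 12 mm long, are out of sight.
- push_post (a point): Centre of the top of the carrier's upright dark steel push post, 30 mm (across the rail) x 16 mm (along it) x 62 mm tall, top 108 mm above the counter. It stands 130 mm behind the pitcher's centre (towards the station's -y), 15 mm from the carrier's rear edge; push it from behind (its -y face) or pinch it across the rail.
- carrier_seat (a point): Centre of the pitcher's seat on the carrier's top face, 46 mm above the counter, between four 8 mm high rubber lips.
- pitcher: Loose ceramic pitcher, 130 mm tall, 96 mm across its belly, with a narrower neck; wall 4 mm, floor 5 mm thick, about 0.55 kg. Origin at the centre of its underside, z up; its handle points along local +x, out to 82 mm, up to 98 mm high. Stands in the carrier's seat at the start.
- pitcher_rim (a point): Centre of the pitcher's mouth, at rim height (130 mm above its underside). Inside the mouth is 70 mm wide, narrowing to 64 mm at the neck 25 mm below. A stick dropped in may stay upright under the mouth, its top below the rim: bring the second in beside it.
- pitcher_mid (a point): Point on the pitcher's axis 55 mm above its underside.
- stand: Fixed light wood stand, 130 (local x) x 55 x 42 mm, origin at the centre of its underside. Two round wells, 26 mm wide and 30 mm deep, at local x -35 and +35 mm, hold the chilling sticks upright.
- stick_1: Loose chilling stick 1: round steel rod 22 mm in diameter, 100 mm long, rubber foot, about 90 g. Origin at the centre of its foot, z along it to the top. Starts upright in the stand with its top 112 mm above the counter, 70 mm of it free. Which of the two goes first does not matter.
- stick_2: Loose chilling stick 2: round steel rod 22 mm in diameter, 100 mm long, rubber foot, about 90 g. Origin at the centre of its foot, z along it to the top. Starts upright in the stand with its top 112 mm above the counter, 70 mm of it free. Which of the two goes first does not matter.
- stick_1_mid (a point): Middle of stick 1, 50 mm from its foot.
- stick_2_mid (a point): Middle of stick 2, 50 mm from its foot.
- tumbler: Bystander: glass tumbler upside down, 76 mm wide, 110 mm tall. Origin at the centre of its underside.
- funnel: Bystander: grey silicone funnel, mouth down, 110 mm wide, 110 mm tall. Origin underneath.
- coaster: Bystander: round wooden coaster, 96 mm wide, 9 mm thick. Origin underneath.
- bowl: Bystander: ceramic bowl, 130 mm wide, 55 mm tall. Origin underneath.
- jar: Bystander: lidded glass jar, 72 mm wide, 100 mm tall. Origin underneath.
- spoon: Bystander: wooden spoon, 180 mm long, lying. Origin near its middle.
Things that resemble listed ones, but are neither listed nor needed, are in the scene too. What is shaped like the stick_2 but blue or purple is not meant.

How it is judged:
By the outcome, as a careful person would: the job done as asked, in the order asked, and still so for the second after the job is handed in, with the robot touching nothing.
It also fails if it takes over 70 s, if anything falls off the work surface, if the arm or the gripper's body presses on something with over 40 N, if the wrist force passes 120 N, or if a joint passes its speed limit or range.

ROBOT

A 6-joint arm with a two-finger parallel gripper is mounted at the origin on the work surface. World frame = base frame: x ahead of the robot, y to its left, z up, the work surface at z = 0. Lengths are in m, angles in rad, forces in N, time in s.
With the tool pointing down it reaches from about 0.35 to 0.775 m from the base axis. Payload 5.5 kg.
Tool frame: the origin (TCP) lies between the finger pads; the fingertips stand 11 mm ahead of it and the grasp point (between the pads) lies 8 mm behind it (tips_ahead is the distance from the TCP to the fingertips, in m); z points along the fingers, y is the line along which they close (so a half turn about z gives the same grasp; the last joint's range is limited). The gripper opens to 85 mm and grips with 20 to 120 N. Pads are 22 mm wide; open, the fingers measure 114 mm over their backs; the gripper's body (76 mm by 85 mm) begins 54 mm behind the grasp point. The pads swing forward as they close: fully open they stand 13 mm farther back than shut.
Start: joints at [-1.267, 0.313, 0.046, 1.304, 0, 1.431], TCP at [0.247, -0.519, 0.242] pointing down, gripper open.
Joint ranges: [-2.76, 2.76], [-0.86, 1.69], [-1.03, 1.26], [-2.2, 2.34], [-1.47, 1.5], [-3.14, 3.14]. Speed limits (rad/s): [2.57, 2.57, 3.14, 3.14, 3.14, 3.14].

INTERFACE

Orientations are given as a unit quaternion [w, x, y, z].
In Python, from workcell import * gives the robot as it stands. The module is installed in compiled form; this text tells all that it offers.
- The arm moves only by the tool jog_arm, never from a script. Its argument "moves" is a list of rows, each an object with "fingers": the closure, from 0 (fully open) to 1 (shut); "slide": the shift along the tool's x, y, z in mm, a list of three; "angular": the turn, a rotation vector about the tool's x, y, z in degrees, a list of three. A call has 1 to 10 rows; each row is the pose to reach, as a shift and turn from the pose commanded when the call began, along the tool's axes at that moment; what a row does not reach only later rows make up. A row lasts 1/12 s, in which the tool goes at most 41.7 mm and 7.16 degrees, less where a joint would pass 70% of its speed; a pose out of reach is approached as far as the arm can. A call with a gripper value outside its range is refused whole. The fingers move at their own pace and stop on an object; "squeeze" is the grip in N (left out, the last holds). Time passes only in rows, so rows that repeat a pose let the fingers close. It gives the time, the measured TCP pose, the force, the opening and the grip force at its end, in the units of the state.
- get_state(): the state, without advancing time (a new reading comes with each control period).
- read_camera(name): name is "side" or "top" or "wrist"; returns a dict with "color" (400x640x3 uint8, red, green, blue), "fovy" (degrees; the focal length in pixels is half the picture's height over the tangent of half this angle, whatever the lens; pixels are square), "cx", "cy" (the principal point, pixels), "D" ([k1, k2, p1, p2, k3] as OpenCV has them; the pictures are not rectified), "world_from_camera" (4x4, takes a point from camera to world coordinates); the wrist camera has in their place "tool_from_camera" (4x4, takes a point from camera to tool coordinates, whose origin is the TCP and whose axes are the flange's). Camera axes: x right, y down, z forward; pixel columns grow to the right and rows downward; lengths in m; the calibration is good to about 2 mm. A picture is of the moment at which its call begins: read the wrist's pose just before it. There is no depth.
- hand_in(): hands the job in; it is judged then, once.
Trained networks look in a picture, given as the dict that the camera call returned (one of the last four; its "shot" number tells which), for a name from the list of things; names that differ only in an ending like _2 or _b are one class to them, and where a whole thing is asked for, a point or a joint stands for the part that bears it (a point fixed in the world has none). Each returns a list of dicts, best first, with "p" (0 to 1); they miss things now and then, are a little off and sometimes report something else, mostly with a low value. They report only what shows in the picture. A call takes as long as a camera call. They do not tell look-alikes from the thing itself.
- look_for(target, picture): "point" ([column, row] in pixels, amid what is visible of it).
- tip_of(target, picture): "point" ([column, row] in pixels: a listed point, or the origin of a listed thing).
The state is a dict: "clock": time; "joint_pos": joint angles; "qvel": joint speeds; "tau": joint torques, N m; "tcp_pos": TCP position; "orientation": TCP orientation; "wrist_force": force on the tool from outside, world axes, zero at the start; "ft_torque": the same for the moment, N m; "finger_gap": finger opening in m; "grip_force": force on a finger pad.
Only numpy, scipy, OpenCV 4.12 (cv2) and the standard library are available. Lean on these libraries where they do the work, as an engineer would, in place of code of your own. Each camera call takes 0.05 s, during which the arm holds its last target. There are 200 camera calls.

## Working session

There is one attempt and no reset: what is moved stays moved. The work goes in short steps, Python scripts to look and compute and a tool call to move; the robot and the scene stay as the last step left them, time stands still between calls to the robot, and variables do not carry over. Pictures are saved under pics/ and viewed, at most 10 in all, crops included, and the job is handed in when it is done.

Besides the shell and the picture viewer there is one more tool, called after "Emit:" as name(argument=value, ...) on one line, values as JSON. jog_arm: Moves the arm, as the interface text tells. Its arguments: {"type":"object","properties":{"moves":{"type":"array","items":{"type":"object","properties":{"fingers":{"type":"number"},"slide":{"type":"array","items":{"type":"number"}},"angular":{"type":"array","items":{"type":"number"}}}}},"squeeze":{"type":"number"}},"required":["moves"]}

```bash
mkdir -p pics; cat > h.py <<'E'
from workcell import *
import numpy as np, cv2
from scipy.spatial.transform import Rotation as R
def K(p):
    f=p["color"].shape[0]/2/np.tan(np.radians(p["fovy"])/2)
    return np.array([[f,0,p["cx"]],[0,f,p["cy"]],[0,0,1.]])
def Rt(q): return R.from_quat([q[1],q[2],q[3],q[0]]).as_matrix()
def pose(p,s=None):
    if "world_from_camera" in p: return np.array(p["world_from_camera"])
    T=np.eye(4);T[:3,:3]=Rt(s["orientation"]);T[:3,3]=s["tcp_pos"]
    return T@np.array(p["tool_from_camera"])
def ray(p,uv,s=None):
    x=cv2.undistortPoints(np.array([[uv]],float),K(p),np.array(p["D"],float))[0,0]
    T=pose(p,s);return T[:3,3],T[:3,:3]@np.array([x[0],x[1],1])
def atz(p,uv,z,s=None):
    o,d=ray(p,uv,s);return o+d*(z-o[2])/d[2]
def tri(rs):
    A=np.zeros((3,3));b=np.zeros(3)
    for o,d in rs:
        d=d/np.linalg.norm(d);P=np.eye(3)-np.outer(d,d);A+=P;b+=P@o
    x=np.linalg.solve(A,b);return x,[np.linalg.norm(np.cross(x-o,d/np.linalg.norm(d))) for o,d in rs]
def proj(p,X,s=None):
    T=np.linalg.inv(pose(p,s));c=T[:3,:3]@np.array(X)+T[:3,3]
    return cv2.projectPoints(c.reshape(1,1,3),np.zeros(3),np.zeros(3),K(p),np.array(p["D"],float))[0].ravel()
def save(n,im): cv2.imwrite(n,im[...,::-1])
E
python3 - <<'E'
from h import *
s=get_state();print(s)
P={n:read_camera(n) for n in("top","side")}
for n,p in P.items():
    save(f"pics/{n}0.png",p["color"]); print(n,p["fovy"],pose(p).round(3).tolist())
    for t in "station spout push_post carrier_seat pitcher_rim pitcher pitcher_mid stand stick_1 stick_1_mid".split():
        print(t,[(np.round(d["point"]).tolist(),round(d["p"],2)) for d in tip_of(t,p)[:5]])
E
```

```text
{'clock': 0.0, 'joint_pos': array([-1.26658912e+00,  3.13992878e-01,  4.50066258e-02,  1.30358896e+00,
        1.84964173e-05,  1.43118517e+00]), 'qvel': array([-3.08639731e-04, -6.14496097e-05, -6.71278728e-04,  5.97727862e-04,
       -8.91973459e-04,  8.08150599e-04]), 'tau': array([ 2.30691339e-04, -4.80628002e+01,  2.98533225e+01,  1.95774453e-02,
       -2.12225450e-04, -7.56611030e-06]), 'tcp_pos': array([ 0.24674731, -0.51884258,  0.24142443]), 'orientation': array([-8.87191397e-04,  9.75478646e-01,  2.20092297e-01, -6.38997776e-05]), 'wrist_force': array([-0.42081938, -0.29178736,  0.21510819]), 'ft_torque': array([-0.01962928, -0.00918433,  0.01924788]), 'grip_force': 0.0, 'finger_gap': 0.08562387561019846}
top 56.42620639235064 [[0.005, -0.988, 0.156, 0.421], [-1.0, -0.01, -0.029, -0.101], [0.03, -0.156, -0.987, 1.18], [0.0, 0.0, 0.0, 1.0]]
station [([248.0, 205.0], 0.93)]
spout [([275.0, 202.0], 0.54)]
push_post [([320.0, 206.0], 0.79)]
carrier_seat [([395.0, 235.0], 0.65), ([273.0, 206.0], 0.58)]
pitcher_rim [([293.0, 276.0], 0.58), ([268.0, 197.0], 0.57)]
pitcher [([395.
[... 299 characters left out ...]
.483], [-0.092, -0.535, 0.84, -1.042], [-0.007, -0.843, -0.538, 0.739], [0.0, 0.0, 0.0, 1.0]]
station [([312.0, 200.0], 0.79), ([311.0, 188.0], 0.43)]
spout [([310.0, 127.0], 0.56)]
push_post [([316.0, 210.0], 0.9)]
carrier_seat [([312.0, 197.0], 0.57), ([292.0, 292.0], 0.26), ([243.0, 232.0], 0.23)]
pitcher_rim [([313.0, 164.0], 0.89)]
pitcher [([311.0, 203.0], 0.7), ([244.0, 232.0], 0.65), ([324.0, 311.0], 0.64)]
pitcher_mid [([316.0, 188.0], 0.97), ([322.0, 311.0], 0.17)]
stand [([314.0, 210.0], 0.73), ([308.0, 312.0], 0.56), ([319.0, 310.0], 0.47)]
stick_1 [([295.0, 308.0], 0.75), ([324.0, 310.0], 0.72), ([288.0, 281.0], 0.48)]
stick_1_mid [([290.0, 293.0], 0.72), ([312.0, 189.0], 0.28)]
```

```bash
ls pics
```

```text
side0.png
top0.png
```

View pics/top0.png

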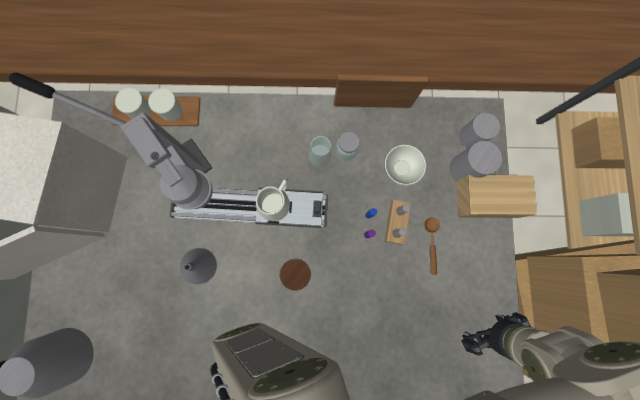

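View pics/side0.png

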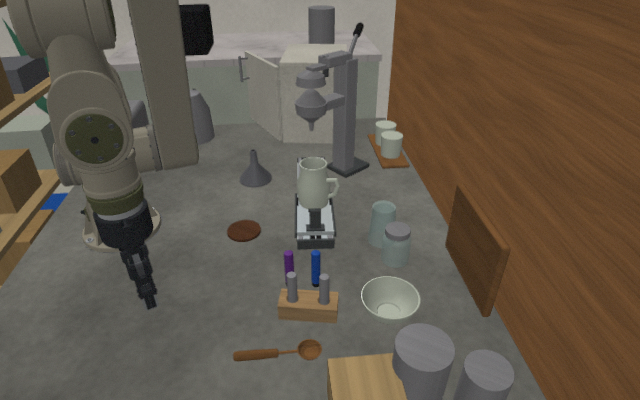

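The top view shows the rail along world +y at (170–327, 205), the pitcher at (270,203) and the post at (318,208). The stand is at (398,222). Stick candidates are grey (405,210), grey (398,233), blue (371,213) and purple (370,234). The two grey ones in the wooden stand fit "steel, in the stand"; I'll confirm with an enlarged crop.

```bash
python3 - <<'E'
import cv2,numpy as np
t=cv2.imread("pics/top0.png");s=cv2.imread("pics/side0.png")
f=lambda im,x,y,w,h,W,H:cv2.resize(im[y:y+h,x:x+w],(W,H),interpolation=cv2.INTER_CUBIC)
a=f(t,355,190,60,60,400,400) # x6.667
b=f(s,270,240,80,80,400,400) # x5
c=f(t,240,175,100,50,400,200) # x4
d=f(s,280,150,80,40*1,400,200) # x5
cv2.imwrite("pics/m0.png",np.vstack([np.hstack([a,b]),np.hstack([c,d])]))
E
```

```text
(no output)
```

View pics/m0.png

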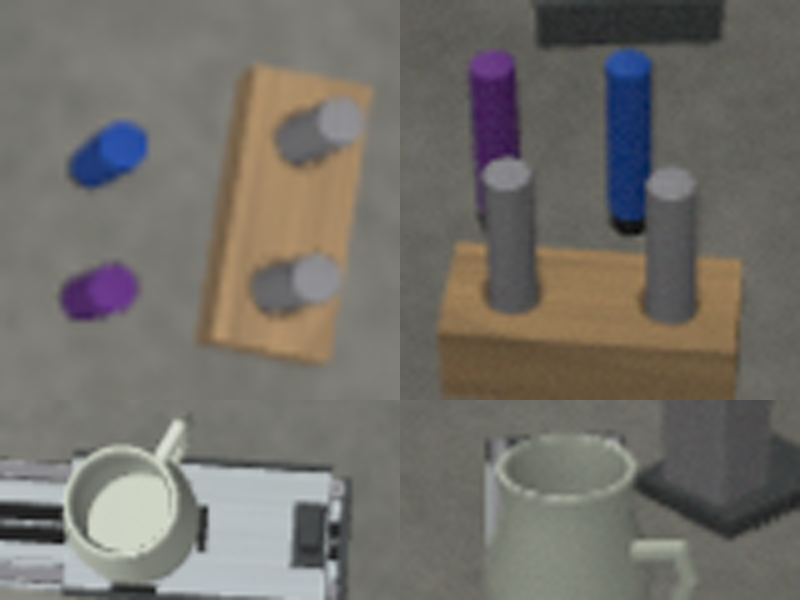

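The crop confirms that the two grey sticks, with tops at top-view (406,208) and (403,232), stand in the wooden block. Blue and purple stand free on the counter, so they are the look-alikes.

```bash
python3 - <<'E'
from h import *
T=read_camera("top");S=read_camera("side")
for n,a,b,z in [("stickA",(405.6,208),(324,276.6),.112),("stickB",(402.4,231.6),(291.2,274.6),.112),("post",(317.2,207.3),(316,210),.108),("rim",(271,201),(313.2,163.4),.176),("blue",(373.3,211.6),(315.6,252.5),.1),("purp",(372.3,232.2),(288.4,253),.1)]:
    x,e=tri([ray(T,a),ray(S,b)]);print(n,x.round(4),np.round(e,4),atz(T,a,z).round(4),atz(S,b,z).round(4))
for uv in [(327.5,192),(327,226),(172,189),(172,218)]: print(atz(T,uv,.03).round(3))
s=get_state();print(Rt(s["orientation"]).round(3).tolist())
E
```

```text
stickA [ 0.554  -0.3746  0.1081] [0.0004 0.0004] [ 0.554  -0.3736  0.112 ] [ 0.5531 -0.3788  0.112 ]
stickB [ 0.4852 -0.363   0.1093] [0.0005 0.0005] [ 0.4855 -0.3623  0.112 ] [ 0.4846 -0.3659  0.112 ]
post [ 0.5571 -0.1169  0.1025] [0.0023 0.0023] [ 0.5541 -0.1168  0.108 ] [ 0.5588 -0.1244  0.108 ]
rim [0.5628 0.0098 0.1734] [0.0007 0.0007] [0.5618 0.0095 0.176 ] [0.5631 0.0051 0.176 ]
blue [ 0.544  -0.2816  0.0973] [0.0002 0.0002] [ 0.544  -0.2811  0.1   ] [ 0.5436 -0.2848  0.1   ]
purp [ 0.4826 -0.2777  0.0979] [0.0014 0.0014] [ 0.4839 -0.2773  0.1   ] [ 0.4812 -0.2804  0.1   ]
[ 0.612 -0.15   0.03 ]
[ 0.506 -0.149  0.03 ]
[0.617 0.332 0.03 ]
[0.527 0.326 0.03 ]
[[0.903, 0.429, 0.0], [0.429, -0.903, -0.0], [-0.0, 0.0, -1.0]]
```

Emit:
jog_arm(moves=[{"slide": [38, 0, 5], "angular": [0, 0, 6], "fingers": 0}, {"slide": [76, 0, 10], "angular": [0, 0, 12], "fingers": 0}, {"slide": [114, 0, 20], "angular": [0, 0, 18], "fingers": 0}, {"slide": [152, 0, 30], "angular": [0, 0, 25.4], "fingers": 0}, {"slide": [190, 1, 40], "angular": [0, 0, 25.4], "fingers": 0}, {"slide": [228, 1, 40], "angular": [0, 0, 25.4], "fingers": 0}, {"slide": [266, 2, 40], "angular": [0, 0, 25.4], "fingers": 0}, {"slide": [304, 2, 40], "angular": [0, 0, 25.4], "fingers": 0}, {"slide": [339, 2, 40], "angular": [0, 0, 25.4], "fingers": 0}, {"slide": [339, 2, 40], "angular": [0, 0, 25.4], "fingers": 0}])

```text
clock: 2.03
tcp_pos: [0.5591, -0.372, 0.2016]
orientation: [-0.0, 1.0, 0.003, 0.001]
wrist_force: [-0.9, 0.1, 0.5]
finger_gap: 0.0855
grip_force: 0.0
```

```bash
cat >> h.py <<'E'
def rel(target,s=None):
    s=s or get_state();return (Rt(s["orientation"]).T@(np.array(target)-s["tcp_pos"])*1000).round(1)
def top_of(p,s,z,lo,hi=None): pass
E
python3 - <<'E'
from h import *
s=get_state();p=read_camera("wrist");save("pics/w1.png",p["color"])
print(s["clock"],s["tcp_pos"],Rt(s["orientation"]).round(3).tolist(),np.array(p["tool_from_camera"]).round(3).tolist())
for X in [(.554,-.3746,.112),(.4852,-.363,.112)]: print(proj(p,X,s))
E
```

```text
2.0333 [ 0.55909935 -0.37200533  0.20156095] [[1.0, 0.007, 0.002], [0.007, -1.0, 0.001], [0.002, -0.001, -1.0]] [[0.001, -0.958, -0.286, 0.072], [1.0, 0.0, 0.001, 0.0], [-0.001, -0.286, 0.958, -0.132], [0.0, 0.0, 0.0, 1.0]]
[322.13704185 216.19097164]
[307.55723392 293.15698434]
```

View pics/w1.png

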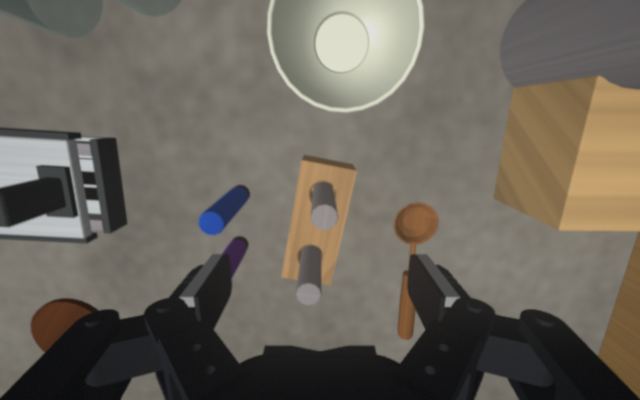

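The wrist view shows stick A's top at (324,215) and stick B's at (308,293), within 2 px of prediction. I'm descending on A.

Emit:
jog_arm(moves=[{"slide": [-5, 3.5, 35], "fingers": 0}, {"slide": [-5, 3.5, 70], "fingers": 0}, {"slide": [-5, 3.5, 95], "fingers": 0}, {"slide": [-5, 3.5, 104.5], "fingers": 0.2}, {"slide": [-5, 3.5, 104.5], "fingers": 1}, {"slide": [-5, 3.5, 104.5], "fingers": 1}, {"slide": [-5, 3.5, 104.5], "fingers": 1}, {"slide": [-5, 3.5, 104.5], "fingers": 1}, {"slide": [-5, 3.5, 104.5], "fingers": 1}, {"slide": [-5, 3.5, 104.5], "fingers": 1}], squeeze=40)

```text
schema error: expected keys fingers, slide, angular
```

Emit:
jog_arm(moves=[{"slide": [-5, 3.5, 35], "angular": [0, 0, 0], "fingers": 0}, {"slide": [-5, 3.5, 70], "angular": [0, 0, 0], "fingers": 0}, {"slide": [-5, 3.5, 95], "angular": [0, 0, 0], "fingers": 0}, {"slide": [-5, 3.5, 104.5], "angular": [0, 0, 0], "fingers": 0.2}, {"slide": [-5, 3.5, 104.5], "angular": [0, 0, 0], "fingers": 1}, {"slide": [-5, 3.5, 104.5], "angular": [0, 0, 0], "fingers": 1}, {"slide": [-5, 3.5, 104.5], "angular": [0, 0, 0], "fingers": 1}, {"slide": [-5, 3.5, 104.5], "angular": [0, 0, 0], "fingers": 1}, {"slide": [-5, 3.5, 104.5], "angular": [0, 0, 0], "fingers": 1}, {"slide": [-5, 3.5, 104.5], "angular": [0, 0, 0], "fingers": 1}], squeeze=40)

```text
clock: 2.92
tcp_pos: [0.5501, -0.3798, 0.1003]
orientation: [0.001, 1.0, 0.0, 0.002]
wrist_force: [-1.1, 0.2, 5.9]
finger_gap: 0.0208
grip_force: 38.9
```

Emit:
jog_arm(moves=[{"slide": [0, 0, -20], "angular": [0, 0, 0], "fingers": 1}, {"slide": [0, 0, -50], "angular": [0, 0, 0], "fingers": 1}, {"slide": [0, 0, -90], "angular": [0, 0, 0], "fingers": 1}, {"slide": [0, 0, -130], "angular": [0, 0, 0], "fingers": 1}, {"slide": [0, -25, -160], "angular": [0, 0, 0], "fingers": 1}, {"slide": [2, -60, -180], "angular": [0, 0, 0], "fingers": 1}, {"slide": [4, -95, -195], "angular": [0, 0, 0], "fingers": 1}, {"slide": [5, -130, -205], "angular": [0, 0, 0], "fingers": 1}, {"slide": [6, -170, -210], "angular": [0, 0, 0], "fingers": 1}, {"slide": [6, -210, -210], "angular": [0, 0, 0], "fingers": 1}])

```text
clock: 3.75
tcp_pos: [0.5553, -0.168, 0.3101]
orientation: [0.001, 1.0, -0.0, 0.002]
wrist_force: [1.1, -0.5, -1.6]
finger_gap: 0.0209
grip_force: 39.2
```

```bash
python3 - <<'E'
from h import *
s=get_state();p=read_camera("wrist");save("pics/w2.png",p["color"])
print(s["tcp_pos"],Rt(s["orientation"]).round(3).tolist(),s["wrist_force"],s["finger_gap"])
for t in("stick_1","stick_1_mid","pitcher_rim","push_post"):
  print(t,[(np.round(d["point"]),round(d["p"],2)) for d in tip_of(t,p)[:3]])
print(proj(p,(.5625,.0085,.176),s), proj(p,(.556,-.1175,.108),s))
R_=Rt(s["orientation"])
print(proj(p,s["tcp_pos"]+R_@[0,0,.08],s))
E
```

```text
[ 0.55533164 -0.16804758  0.31011953] [[1.0, -0.0, 0.004], [-0.0, -1.0, -0.002], [0.004, 0.002, -1.0]] [ 1.13445488 -0.45512202 -1.60276949] 0.020910840621188184
stick_1 [(array([319., 209.]), 0.92), (array([399., 175.]), 0.87), (array([391., 211.]), 0.85)]
stick_1_mid [(array([464., 222.]), 0.6), (array([247., 282.]), 0.38)]
pitcher_rim [(array([119., 188.]), 0.65)]
push_post [(array([274., 178.]), 0.59)]
[123.52008852 187.65072092] [273.8288216  179.20923381]
[318.73330925 213.66466596]
```

View pics/w2.png

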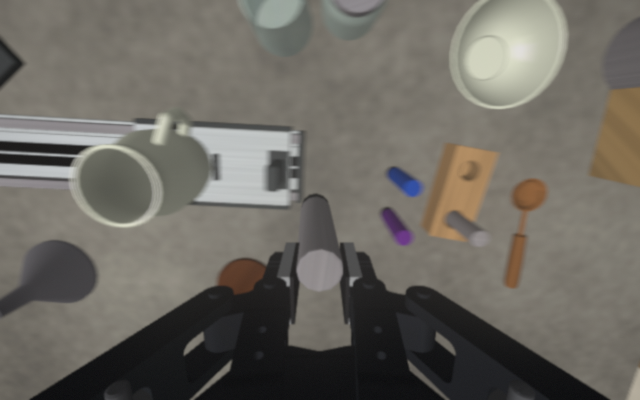

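```bash
python3 - <<'E'
from h import *
import time
s=get_state();p=read_camera("wrist")
print("rim",atz(p,(118,187),.176,s),"post",atz(p,(274,178.5),.108,s),K(p)[0,0])
R_=Rt(s["orientation"])
for dx in(0,.003,.006): print(dx,[proj(p,s["tcp_pos"]+R_@[dx,0,z],s).round(1).tolist() for z in(-.012,.088)], proj(p,s["tcp_pos"]+R_@[dx+.011,0,.088],s))
S=read_camera("side");x,e=tri([ray(S,(313.2,163.4)),ray(p,(118,187),s)]);print(x,e)
E
```

```text
rim [0.56248714 0.01136694 0.176     ] post [ 0.55620962 -0.11878317  0.108     ] 300.4482194446213
0 [[318.7, 279.1], [318.7, 210.3]] [318.7453332  196.56829187]
0.003 [[318.7, 273.1], [318.7, 206.6]] [318.74694065 192.748348  ]
0.006 [[318.7, 267.1], [318.7, 202.9]] [318.74855884 188.89934599]
[0.56271221 0.013244   0.17228815] [np.float64(0.0011638059708225105), np.float64(0.0011638059708227045)]
```

Wrist view: the rim is at (118,187), the held stick runs from (319,270) to (316,200), and the post is at (274,178). The post-to-rim distance comes out at 130 mm, as specified. I'm moving above the mouth with a 10° tilt.

Emit:
jog_arm(moves=[{"slide": [2, -35, 0], "angular": [0, 2, 0], "fingers": 1}, {"slide": [3, -75, 0], "angular": [0, 5, 0], "fingers": 1}, {"slide": [4, -115, 0], "angular": [0, 8, 0], "fingers": 1}, {"slide": [6, -150, 5], "angular": [0, 10, 0], "fingers": 1}, {"slide": [6, -178, 10], "angular": [0, 10, 0], "fingers": 1}, {"slide": [6, -178, 15], "angular": [0, 10, 0], "fingers": 1}, {"slide": [6, -178, 15], "angular": [0, 10, 0], "fingers": 1}])

```text
clock: 4.68
tcp_pos: [0.5601, 0.0091, 0.2916]
orientation: [0.0, 0.996, 0.001, 0.086]
wrist_force: [-0.2, -0.2, -0.6]
finger_gap: 0.0204
grip_force: 39.5
```

```bash
python3 - <<'E'
from h import *
s=get_state();p=read_camera("wrist");T=read_camera("top");S=read_camera("side")
s=get_state();R_=Rt(s["orientation"]);print(s["clock"],s["tcp_pos"],R_.round(3).tolist())
foot=s["tcp_pos"]+R_@[.003,0,.088];print("foot",foot)
print("to target", (np.array([.561,.0105,.141])-s["tcp_pos"])*1000)
f=lambda im,x,y,w,h:cv2.resize(im[y:y+h,x:x+w],(400,300),interpolation=cv2.INTER_CUBIC)
a=cv2.resize(p["color"],(480,300));b=f(S["color"],262,90,100,75)
save("pics/m2.png",np.hstack([a,b[:,:320]]))
print(proj(S,foot),proj(S,foot-.1*R_[:,2]), proj(p,foot,s))
E
```

```text
4.8333 [0.5611768  0.00725268 0.29263513] [[0.985, -0.002, 0.173], [-0.002, -1.0, -0.001], [0.173, 0.0, -0.985]]
foot [0.5793718  0.00718228 0.20648447]
to target [  -0.17679571    3.24732021 -151.63513372]
[318.89972365 152.94277729] [312.11127968 119.61059669] [318.77102933 206.69265813]
```

View pics/m2.png

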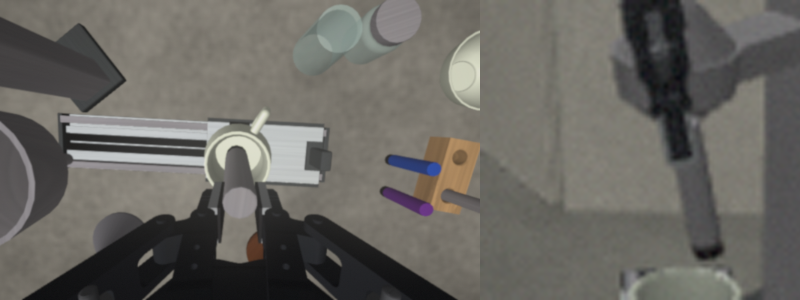

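The side crop shows the foot just above the mouth, at full-frame (319,152), as predicted. The wrist view shows the stick centred over the rim. I'm lowering it.

Emit:
jog_arm(moves=[{"slide": [-4, -2.7, 22], "angular": [0, 0, 0], "fingers": 1}, {"slide": [-8.7, -2.7, 49], "angular": [0, 0, 0], "fingers": 1}, {"slide": [-13.8, -2.7, 78], "angular": [0, 0, 0], "fingers": 1}, {"slide": [-18, -2.7, 103], "angular": [0, 0, 0], "fingers": 1}, {"slide": [-21.5, -2.7, 123], "angular": [0, 0, 0], "fingers": 1}, {"slide": [-23.5, -2.7, 134], "angular": [0, 0, 0], "fingers": 1}, {"slide": [-24.5, -2.7, 140], "angular": [0, 0, 0], "fingers": 1}, {"slide": [-24.5, -2.7, 140], "angular": [0, 0, 0], "fingers": 1}])

```text
clock: 5.5
tcp_pos: [0.5607, 0.0102, 0.1495]
orientation: [0.0, 0.996, -0.001, 0.086]
wrist_force: [0.1, -0.6, -1.6]
finger_gap: 0.0203
grip_force: 39.5
```

Emit:
jog_arm(moves=[{"slide": [-0.7, 0, 4], "angular": [0, 0, 0], "fingers": 1}, {"slide": [-1.2, 0, 7], "angular": [0, 0, 0], "fingers": 1}, {"slide": [-1.4, 0, 8], "angular": [0, 0, 0], "fingers": 1}, {"slide": [-1.4, 0, 8], "angular": [0, 0, 0], "fingers": 1}])

```text
clock: 5.83
tcp_pos: [0.5634, 0.0108, 0.1463]
orientation: [0.001, 0.996, 0.0, 0.09]
wrist_force: [-2.7, -0.3, 10.8]
finger_gap: 0.0205
grip_force: 44.8
```

Emit:
jog_arm(moves=[{"slide": [0.4, 0, -4], "angular": [0, 0, 0], "fingers": 1}, {"slide": [0.4, 0, -4], "angular": [0, 0, 0], "fingers": 0.85}, {"slide": [0.4, 0, -4], "angular": [0, 0, 0], "fingers": 0.72}, {"slide": [0.4, 0, -4], "angular": [0, 0, 0], "fingers": 0.7}, {"slide": [0.4, 0, -4], "angular": [0, 0, 0], "fingers": 0.7}])

```text
clock: 6.25
tcp_pos: [0.5618, 0.0117, 0.1477]
orientation: [-0.0, 0.996, 0.0, 0.089]
wrist_force: [-0.3, 0.4, 5.3]
finger_gap: 0.0253
grip_force: 5.2
```

Emit:
jog_arm(moves=[{"slide": [0.8, 0, -6], "angular": [0, 0, 0], "fingers": 0.68}, {"slide": [1.2, 0, -8], "angular": [0, 0, 0], "fingers": 0.68}, {"slide": [1.2, 0, -8], "angular": [0, 0, 0], "fingers": 0.68}])

```text
clock: 6.5
tcp_pos: [0.5605, 0.0115, 0.155]
orientation: [0.0, 0.996, 0.0, 0.087]
wrist_force: [-0.0, -0.5, 0.4]
finger_gap: 0.0271
grip_force: 0.0
```

```bash
python3 - <<'E'
from h import *
p=read_camera("wrist");s=get_state();print(s["tcp_pos"],s["wrist_force"],s["grip_force"],s["finger_gap"])
save("pics/w3.png",cv2.resize(p["color"][120:320,200:440],(720,600),interpolation=cv2.INTER_CUBIC))
E
```

```text
[0.56029907 0.0115352  0.15461264] [-0.6715397  -0.67808616 -0.81398899] 0.0 0.02710634968993306
```

View pics/w3.png

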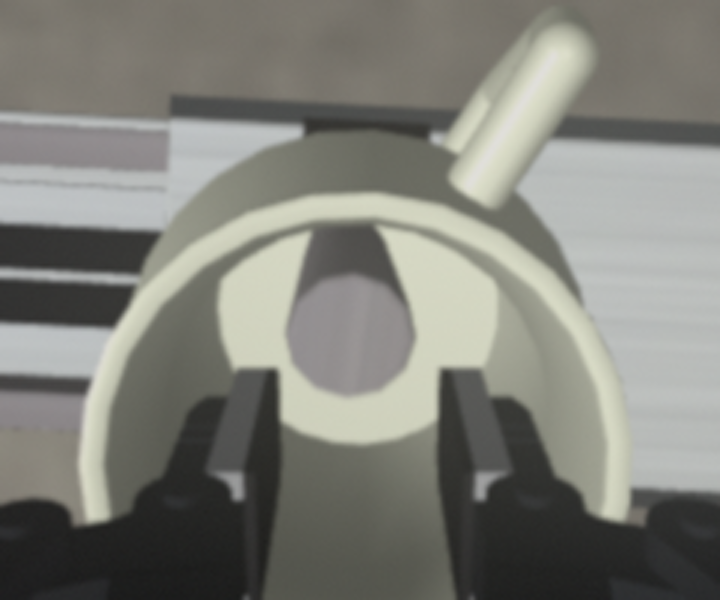

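Stick 1 stands upright against the +x side of the mouth (crop (350,333)) and is clear of the fingers. I'm going for stick B.

Emit:
jog_arm(moves=[{"slide": [6, 0, -34.5], "angular": [0, 0, 0], "fingers": 0.68}, {"slide": [12, 0, -69], "angular": [0, 0, 0], "fingers": 0.68}, {"slide": [18, 0, -103.5], "angular": [0, 0, 0], "fingers": 0.68}, {"slide": [11, 35, -120], "angular": [0, -3, 0], "fingers": 0.5}, {"slide": [1, 75, -122], "angular": [0, -6, 0], "fingers": 0}, {"slide": [-9, 115, -123], "angular": [0, -10, 0], "fingers": 0}, {"slide": [-18.5, 155, -125], "angular": [0, -10, 0], "fingers": 0}, {"slide": [-28.5, 195, -127], "angular": [0, -10, 0], "fingers": 0}, {"slide": [-38, 233, -128.5], "angular": [0, -10, 0], "fingers": 0}, {"slide": [-47, 270, -125], "angular": [0, -10, 0], "fingers": 0}])

```text
clock: 7.38
tcp_pos: [0.4919, -0.2606, 0.2698]
orientation: [0.0, 1.0, 0.0, 0.0]
wrist_force: [0.6, 0.6, -0.1]
finger_gap: 0.0854
grip_force: 0.0
```

```bash
python3 - <<'E'
from h import *
p=read_camera("wrist");p=read_camera("wrist");s=get_state();print(s["tcp_pos"],Rt(s["orientation"]).round(3).tolist())
print(rel((.486,-.3635,.098)),proj(p,(.4855,-.3635,.112),s))
for t in("stick_1","stick_1_mid"):print([(np.round(d["point"]),round(d["p"],2)) for d in look_for(t,p)[:4]])
for u in range(1):
  g=p["color"].astype(int)
E
```

```text
[ 0.49090927 -0.26339486  0.26788173] [[1.0, -0.006, -0.002], [-0.006, -1.0, -0.001], [-0.002, 0.001, -1.0]]
[ -3.9 100.  169.9] [419.72771707 193.39241654]
[(array([328., 184.]), 0.85), (array([406., 186.]), 0.64), (array([333., 134.]), 0.64)]
[(array([407., 185.]), 0.85), (array([ 40., 107.]), 0.63)]
```

Emit:
jog_arm(moves=[{"slide": [-1, 35, 15], "angular": [0, 0, 0], "fingers": 0}, {"slide": [-3, 70, 40], "angular": [0, 0, 0], "fingers": 0}, {"slide": [-3.5, 95, 70], "angular": [0, 0, 0], "fingers": 0}, {"slide": [-3.5, 100, 105], "angular": [0, 0, 0], "fingers": 0}, {"slide": [-3.5, 100, 140], "angular": [0, 0, 0], "fingers": 0}, {"slide": [-3.5, 100, 165], "angular": [0, 0, 0], "fingers": 0}, {"slide": [-3.5, 100, 170], "angular": [0, 0, 0], "fingers": 0}, {"slide": [-3.5, 100, 170], "angular": [0, 0, 0], "fingers": 0}])

```text
clock: 8.25
tcp_pos: [0.4885, -0.3558, 0.0977]
orientation: [-0.002, 1.0, 0.001, -0.002]
wrist_force: [0.6, -0.3, -0.1]
finger_gap: 0.0853
grip_force: 0.0
```

```bash
python3 - <<'E'
from h import *
p=read_camera("wrist");s=get_state();print(s["tcp_pos"],Rt(s["orientation"]).round(3).tolist(),s["wrist_force"])
save("pics/w4.png",p["color"]);print(proj(p,(.4855,-.3635,.112),s))
E
```

```text
[ 0.48957691 -0.35708004  0.09986259] [[1.0, 0.002, -0.001], [0.002, -1.0, 0.001], [-0.001, -0.001, -1.0]] [-0.0320768  -0.221778    0.41211336]
[332.7507216 287.2204949]
```

View pics/w4.png

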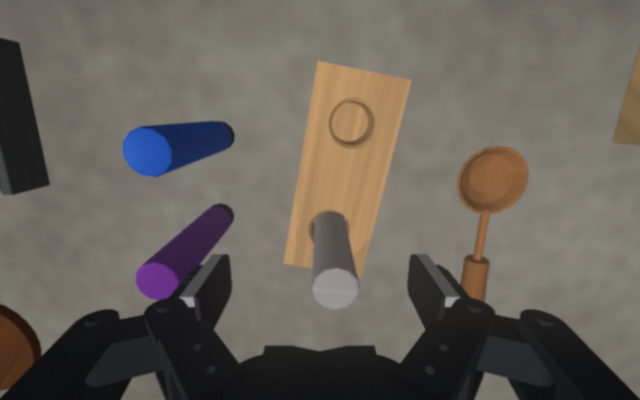

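Stick B's top is at (335,287), about 7 mm right of the midline between the fingers. I'm shifting over and gripping.

Emit:
jog_arm(moves=[{"slide": [-3.5, 7.5, 0], "angular": [0, 0, 0], "fingers": 0}, {"slide": [-3.5, 7.5, 0], "angular": [0, 0, 0], "fingers": 0.3}, {"slide": [-3.5, 7.5, 0], "angular": [0, 0, 0], "fingers": 1}, {"slide": [-3.5, 7.5, 0], "angular": [0, 0, 0], "fingers": 1}, {"slide": [-3.5, 7.5, 0], "angular": [0, 0, 0], "fingers": 1}, {"slide": [-3.5, 7.5, 0], "angular": [0, 0, 0], "fingers": 1}, {"slide": [-3.5, 7.5, 0], "angular": [0, 0, 0], "fingers": 1}, {"slide": [-3.5, 7.5, 0], "angular": [0, 0, 0], "fingers": 1}], squeeze=40)

```text
clock: 8.97
tcp_pos: [0.4858, -0.3656, 0.1001]
orientation: [-0.0, 1.0, 0.0, 0.0]
wrist_force: [0.2, 2.4, 4.0]
finger_gap: 0.0208
grip_force: 39.0
```

Emit:
jog_arm(moves=[{"slide": [0, 0, -20], "angular": [0, 0, 0], "fingers": 1}, {"slide": [0, 0, -55], "angular": [0, 0, 0], "fingers": 1}, {"slide": [0, 0, -95], "angular": [0, 0, 0], "fingers": 1}, {"slide": [5, -15, -130], "angular": [0, 0, 0], "fingers": 1}, {"slide": [15, -50, -150], "angular": [0, 0, 0], "fingers": 1}, {"slide": [25, -85, -165], "angular": [0, 0, 0], "fingers": 1}, {"slide": [35, -120, -180], "angular": [0, 0, 0], "fingers": 1}, {"slide": [45, -155, -195], "angular": [0, 0, 0], "fingers": 1}, {"slide": [55, -190, -200], "angular": [0, 0, 0], "fingers": 1}, {"slide": [63, -228, -200], "angular": [0, 0, 0], "fingers": 1}])

```text
clock: 9.8
tcp_pos: [0.5496, -0.137, 0.3012]
orientation: [0.001, 1.0, -0.0, 0.001]
wrist_force: [1.1, 0.3, -0.8]
finger_gap: 0.0209
grip_force: 39.5
```

```bash
python3 - <<'E'
from h import *
p=read_camera("wrist");p=read_camera("wrist");s=get_state();print(s["tcp_pos"],Rt(s["orientation"]).round(3).tolist(),s["finger_gap"],s["grip_force"])
save("pics/w5.png",p["color"])
R_=Rt(s["orientation"])
for dx in(0,.003,.006): print(dx,[proj(p,s["tcp_pos"]+R_@[dx,0,z],s).round(1).tolist() for z in(-.012,.088)], proj(p,s["tcp_pos"]+R_@[dx+.011,0,.088],s))
for t in("pitcher_rim","push_post"):
  print(t,[(np.round(d["point"]),round(d["p"],2)) for d in tip_of(t,p)[:3]])
print(proj(p,(.5625,.0105,.176),s),rel((.5625,.0105,.3)))
E
```

```text
[ 0.54920985 -0.13287791  0.30002093] [[1.0, 0.007, 0.001], [0.007, -1.0, 0.001], [0.001, -0.001, -1.0]] 0.02054522733585844 39.53214883804321
0 [[318.7, 279.1], [318.7, 210.3]] [318.75563374 196.56582167]
0.003 [[318.7, 273.1], [318.8, 206.6]] [318.75727588 192.74590501]
0.006 [[318.7, 267.1], [318.8, 202.9]] [318.75892907 188.89692969]
pitcher_rim [(array([156., 182.]), 0.79), (array([306., 174.]), 0.2)]
push_post [(array([308., 171.]), 0.93)]
[154.09315905 181.79214515] [  14.4 -147.2   -0.8]
```

View pics/w5.png

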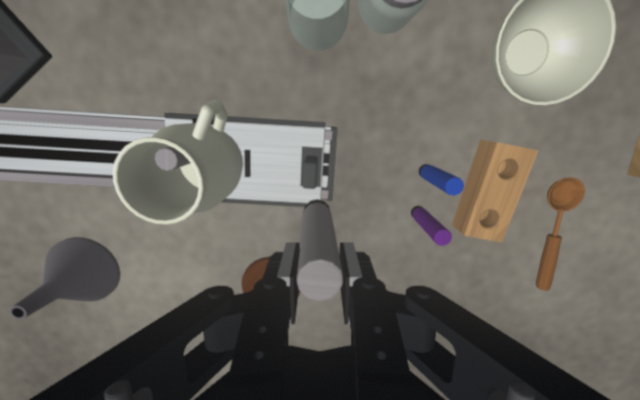

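Wrist view: the rim centre is at (157,181), stick 1's top is at (166,159) inside it, stick 2 is in hand, and the wells are empty. I'm working out where stick 1 stands.

```bash
python3 - <<'E'
from h import *
p=read_camera("wrist");s=get_state();im=p["color"].astype(int)
print("s1",atz(p,(166,159),.151,s),"rim",atz(p,(157,181),.176,s), s["tcp_pos"])
x,e=tri([ray(p,(157,181),s),ray(read_camera("top"),(271,201))]);print(x,e)
E
```

```text
s1 [0.57865956 0.00422852 0.151     ] rim [0.5633185  0.00206111 0.176     ] [ 0.54842653 -0.137784    0.29916156]
[0.56200243 0.00964541 0.16446621] [np.float64(0.0017540816987160173), np.float64(0.0017540816987158601)]
```

Emit:
jog_arm(moves=[{"slide": [2, -35, 0], "angular": [0, -2, 0], "fingers": 1}, {"slide": [4, -75, 0], "angular": [0, -4, 0], "fingers": 1}, {"slide": [6, -115, 0], "angular": [0, -4, 0], "fingers": 1}, {"slide": [7.5, -140, 4], "angular": [0, -4, 0], "fingers": 1}, {"slide": [7.5, -146, 8], "angular": [0, -4, 0], "fingers": 1}, {"slide": [7.5, -146, 8], "angular": [0, -4, 0], "fingers": 1}, {"slide": [7.5, -146, 8], "angular": [0, -4, 0], "fingers": 1}])

```text
clock: 10.68
tcp_pos: [0.5558, 0.0068, 0.291]
orientation: [0.0, 0.999, -0.0, -0.035]
wrist_force: [0.4, 0.2, -0.3]
finger_gap: 0.0208
grip_force: 39.6
```

```bash
python3 - <<'E'
from h import *
ts=[];
for i in range(5):
    p=read_camera("wrist");s=get_state();ts.append(s["tcp_pos"])
ts=np.array(ts);m=ts.mean(0);print(m,ts.std(0),Rt(s["orientation"]).round(3).tolist())
s["tcp_pos"]=m
print("target d",(np.array([.5563,.010,.147])-m)*1000, proj(p,(.5625,.010,.176),s), proj(p,m+Rt(s["orientation"])@[-.001,0,.09],s))
save("pics/w6.png",cv2.resize(p["color"][120:320,200:440],(720,600),interpolation=cv2.INTER_CUBIC))
E
```

```text
[0.55599131 0.00633867 0.2916046 ] [3.44237123e-05 1.40406970e-04 1.59126661e-04] [[0.998, -0.002, -0.069], [-0.002, -1.0, -0.0], [-0.069, 0.0, -0.998]]
target d [   0.30868803    3.66132588 -144.60460072] [314.32823729 184.03343374] [318.72721784 210.73976591]
```

View pics/w6.png

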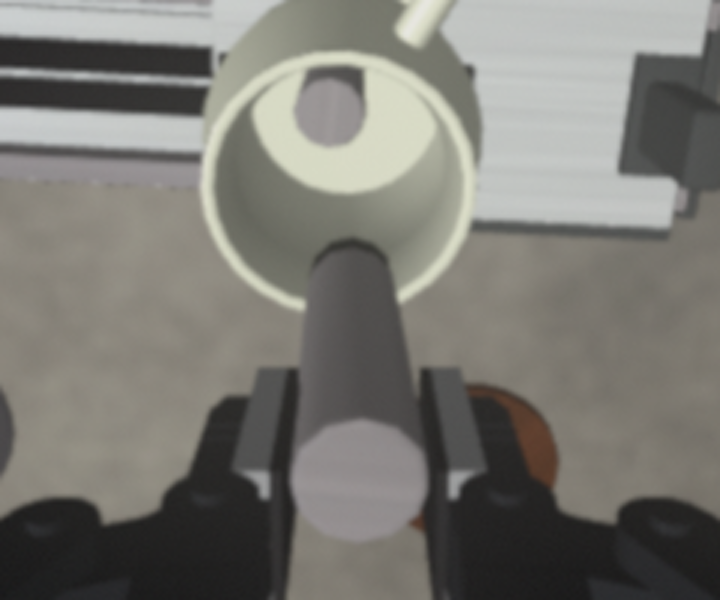

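The rim centre is at crop (339,182), stick 1 is at (330,110), and stick 2's foot is at (350,262). I'll shift 3.7 mm in y and lower it on the −x side.

Emit:
jog_arm(moves=[{"slide": [0.5, -3.7, 0], "angular": [0, 0, 0], "fingers": 1}, {"slide": [2, -3.7, 20], "angular": [0, 0, 0], "fingers": 1}, {"slide": [3.5, -3.7, 45], "angular": [0, 0, 0], "fingers": 1}, {"slide": [5.5, -3.7, 70], "angular": [0, 0, 0], "fingers": 1}, {"slide": [7, -3.7, 95], "angular": [0, 0, 0], "fingers": 1}, {"slide": [8.6, -3.7, 115], "angular": [0, 0, 0], "fingers": 1}, {"slide": [9.5, -3.7, 128], "angular": [0, 0, 0], "fingers": 1}, {"slide": [9.8, -3.7, 134], "angular": [0, 0, 0], "fingers": 1}, {"slide": [9.8, -3.7, 134], "angular": [0, 0, 0], "fingers": 1}])

```text
clock: 11.68
tcp_pos: [0.5554, 0.0118, 0.1558]
orientation: [-0.0, 0.999, 0.0, -0.036]
wrist_force: [0.1, -0.9, -0.8]
finger_gap: 0.0204
grip_force: 39.6
```

Emit:
jog_arm(moves=[{"slide": [0.3, 0, 4], "angular": [0, 0, 0], "fingers": 1}, {"slide": [0.5, 0, 7], "angular": [0, 0, 0], "fingers": 1}, {"slide": [0.6, 0, 9], "angular": [0, 0, 0], "fingers": 1}, {"slide": [0.6, 0, 9], "angular": [0, 0, 0], "fingers": 1}])

```text
clock: 12.02
tcp_pos: [0.5565, 0.0118, 0.1484]
orientation: [0.0, 0.999, 0.0, -0.035]
wrist_force: [0.5, 0.3, -0.4]
finger_gap: 0.0207
grip_force: 39.6
```

Emit:
jog_arm(moves=[{"slide": [0.1, 0, 2], "angular": [0, 0, 0], "fingers": 1}, {"slide": [0.3, 0, 4], "angular": [0, 0, 0], "fingers": 1}, {"slide": [0.3, 0, 4], "angular": [0, 0, 0], "fingers": 1}])

```text
clock: 12.27
tcp_pos: [0.5567, 0.0117, 0.1447]
orientation: [0.0, 0.999, 0.0, -0.034]
wrist_force: [-0.6, -0.4, 1.6]
finger_gap: 0.021
grip_force: 40.6
```

Emit:
jog_arm(moves=[{"slide": [0, 0, 0], "angular": [0, 0, 0], "fingers": 0.85}, {"slide": [0, 0, 0], "angular": [0, 0, 0], "fingers": 0.72}, {"slide": [0, 0, 0], "angular": [0, 0, 0], "fingers": 0.7}, {"slide": [0, 0, 0], "angular": [0, 0, 0], "fingers": 0.7}, {"slide": [-0.4, 0, -6], "angular": [0, 0, 0], "fingers": 0.69}, {"slide": [-0.8, 0, -12], "angular": [0, 0, 0], "fingers": 0.69}])

```text
clock: 12.77
tcp_pos: [0.5561, 0.0119, 0.1564]
orientation: [-0.0, 0.999, 0.0, -0.035]
wrist_force: [-0.1, -0.6, -0.9]
finger_gap: 0.0261
grip_force: 0.0
```

Emit:
jog_arm(moves=[{"slide": [-2, 0, -30], "angular": [0, 0, 0], "fingers": 0.69}, {"slide": [-4.5, 0, -65], "angular": [0, 0, 0], "fingers": 0.69}, {"slide": [-7, 0, -100], "angular": [0, 0, 0], "fingers": 0.69}, {"slide": [-10, 30, -105], "angular": [0, 4, 0], "fingers": 0.69}, {"slide": [-10, 70, -105], "angular": [0, 4, 0], "fingers": 0.6}, {"slide": [-10, 110, -105], "angular": [0, 4, 0], "fingers": 0.4}, {"slide": [-10, 120, -105], "angular": [0, 4, 0], "fingers": 0.2}, {"slide": [-10, 120, -105], "angular": [0, 4, 0], "fingers": 0.2}])

```text
clock: 13.43
tcp_pos: [0.5536, -0.1111, 0.2618]
orientation: [0.0, 1.0, -0.002, 0.0]
wrist_force: [-0.7, 0.2, 0.2]
finger_gap: 0.0675
grip_force: 0.0
```

```bash
python3 - <<'E'
from h import *
for i in range(2): p=read_camera("wrist");s=get_state()
print(s["clock"],s["tcp_pos"],Rt(s["orientation"]).round(3).tolist(),s["joint_pos"].round(3))
save("pics/w7.png",cv2.resize(p["color"],(640,400)))
print("post",[ (atz(p,d["point"],.108,s),d["p"]) for d in tip_of("push_post",p)[:2]])
E
```

```text
13.5333 [ 0.55353756 -0.10823887  0.26161968] [[1.0, -0.001, -0.001], [-0.001, -1.0, 0.001], [-0.001, -0.001, -1.0]] [-3.360e-01  2.880e-01  5.800e-02  1.342e+00  1.000e-03  2.807e+00]
post [(array([ 0.55723296, -0.11539426,  0.108     ]), 0.67), (array([0.56209121, 0.00839384, 0.108     ]), 0.48)]
```

View pics/w7.png

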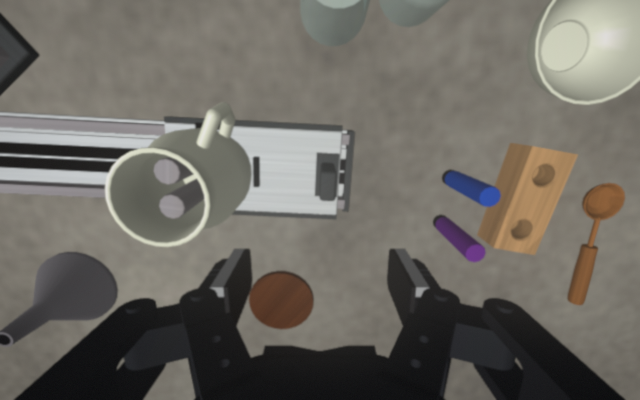

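Both sticks stand in the pitcher, at (167,172) and (171,206). I'll take the post front-to-back, but the last joint needs a half turn first to leave range for the travel.

Emit:
jog_arm(moves=[{"slide": [0, 0, 0], "angular": [0, 0, -7], "fingers": 0.3}, {"slide": [0, 0, 0], "angular": [0, 0, -14], "fingers": 0.3}, {"slide": [0, 0, 0], "angular": [0, 0, -21], "fingers": 0.3}, {"slide": [0, 0, 0], "angular": [0, 0, -28], "fingers": 0.3}, {"slide": [0, 0, 0], "angular": [0, 0, -35], "fingers": 0.3}, {"slide": [0, 0, 0], "angular": [0, 0, -42], "fingers": 0.3}, {"slide": [0, 0, 0], "angular": [0, 0, -49], "fingers": 0.3}, {"slide": [0, 0, 0], "angular": [0, 0, -56], "fingers": 0.3}, {"slide": [0, 0, 0], "angular": [0, 0, -63], "fingers": 0.3}, {"slide": [0, 0, 0], "angular": [0, 0, -70], "fingers": 0.3}])

```text
clock: 14.42
tcp_pos: [0.5538, -0.1062, 0.2616]
orientation: [-0.0, 0.817, 0.577, -0.0]
wrist_force: [-0.1, -0.4, -0.3]
finger_gap: 0.0598
grip_force: 0.0
```

Emit:
jog_arm(moves=[{"slide": [0, 0, 0], "angular": [0, 0, -7], "fingers": 0.3}, {"slide": [0, 0, 0], "angular": [0, 0, -14], "fingers": 0.3}, {"slide": [0, 0, 0], "angular": [0, 0, -21], "fingers": 0.3}, {"slide": [0, 0, 0], "angular": [0, 0, -28], "fingers": 0.3}, {"slide": [0, 0, 0], "angular": [0, 0, -35], "fingers": 0.3}, {"slide": [0, 0, 0], "angular": [0, 0, -42], "fingers": 0.3}, {"slide": [0, 0, 0], "angular": [0, 0, -49], "fingers": 0.3}, {"slide": [0, 0, 0], "angular": [0, 0, -56], "fingers": 0.3}, {"slide": [0, 0, 0], "angular": [0, 0, -63], "fingers": 0.3}, {"slide": [0, 0, 0], "angular": [0, 0, -70], "fingers": 0.3}])

```text
clock: 15.25
tcp_pos: [0.5538, -0.1062, 0.2616]
orientation: [-0.0, 0.338, 0.941, 0.0]
wrist_force: [-1.0, -0.2, 0.3]
finger_gap: 0.0597
grip_force: 0.0
```

Emit:
jog_arm(moves=[{"slide": [0, 0, 0], "angular": [0, 0, -7], "fingers": 0.3}, {"slide": [0, 0, 0], "angular": [0, 0, -14], "fingers": 0.3}, {"slide": [0, 0, 0], "angular": [0, 0, -21], "fingers": 0.3}, {"slide": [0, 0, 0], "angular": [0, 0, -28], "fingers": 0.3}, {"slide": [0, 0, 0], "angular": [0, 0, -35], "fingers": 0.3}, {"slide": [0, 0, 0], "angular": [0, 0, -37], "fingers": 0.3}, {"slide": [0, 0, 0], "angular": [0, 0, -37], "fingers": 0.3}, {"slide": [0, 0, 0], "angular": [0, 0, -37], "fingers": 0.3}])

```text
clock: 15.92
tcp_pos: [0.5538, -0.1067, 0.2616]
orientation: [-0.0, 0.026, 1.0, 0.0]
wrist_force: [-0.5, 0.0, 1.2]
finger_gap: 0.0599
grip_force: 0.0
```

```bash
python3 - <<'E'
from h import *
for i in range(3): p=read_camera("wrist");s=get_state();print(s["tcp_pos"])
print(s["clock"],Rt(s["orientation"]).round(3).tolist(),s["joint_pos"].round(3),s["finger_gap"])
print("post",[ (d["point"],atz(p,d["point"],.108,s),d["p"]) for d in tip_of("push_post",p)[:2]],proj(p,(.556,-.1185,.108),s))
print(rel((.556,-.1185,.085),s))
E
```

```text
[ 0.5538242  -0.10700904  0.26164317]
[ 0.55382922 -0.10727318  0.26164837]
[ 0.55381562 -0.10750027  0.26164121]
16.0667 [[-0.999, 0.052, -0.0], [0.052, 0.999, 0.0], [0.0, 0.0, -1.0]] [-0.334  0.288  0.058  1.341  0.    -0.282] 0.060138136686235015
post [([305.5, 190.4], array([ 0.55176831, -0.12119702,  0.108     ]), 0.87)] [308.509305   194.43167621]
[ -2.8 -10.9 176.6]
```

Emit:
jog_arm(moves=[{"slide": [-2, -11, 20], "angular": [0, 0, 0], "fingers": 0.3}, {"slide": [-2, -11, 60], "angular": [0, 0, 0], "fingers": 0.3}, {"slide": [-2, -11, 100], "angular": [0, 0, 0], "fingers": 0.3}, {"slide": [-2, -11, 135], "angular": [0, 0, 0], "fingers": 0.3}, {"slide": [-2, -11, 160], "angular": [0, 0, 0], "fingers": 0.3}, {"slide": [-2, -11, 175], "angular": [0, 0, 0], "fingers": 0.3}, {"slide": [-2, -11, 175], "angular": [0, 0, 0], "fingers": 0.3}])

```text
clock: 16.7
tcp_pos: [0.5523, -0.1183, 0.0826]
orientation: [-0.004, 0.026, 1.0, 0.001]
wrist_force: [-0.9, 0.3, -0.8]
finger_gap: 0.0595
grip_force: 0.0
```

```bash
python3 - <<'E'
from h import *
p=read_camera("wrist");s=get_state();print(s["tcp_pos"],s["wrist_force"])
save("pics/w8.png",p["color"])
E
```

```text
[ 0.55366239 -0.11871698  0.08488062] [-0.35632528 -0.14244426  0.16898587]
```

View pics/w8.png

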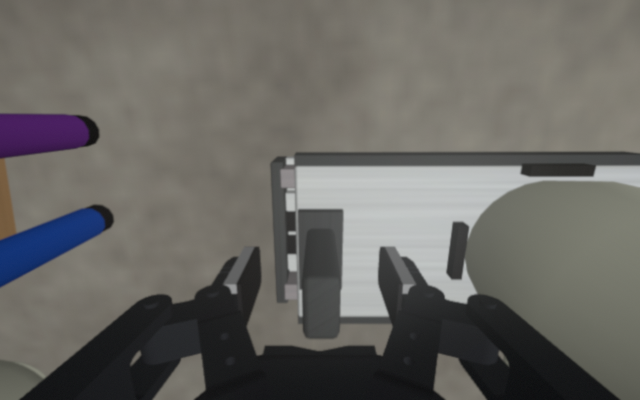

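The post (300–342, 210–337) sits centred between the pads. I've now viewed more pictures than the limit of ten, so I'll work from numbers from here on. Gripping the post.

Emit:
jog_arm(moves=[{"slide": [0, 0, 0], "angular": [0, 0, 0], "fingers": 0.6}, {"slide": [0, 0, 0], "angular": [0, 0, 0], "fingers": 1}, {"slide": [0, 0, 0], "angular": [0, 0, 0], "fingers": 1}, {"slide": [0, 0, 0], "angular": [0, 0, 0], "fingers": 1}, {"slide": [0, 0, 0], "angular": [0, 0, 0], "fingers": 1}, {"slide": [0, 0, 0], "angular": [0, 0, 0], "fingers": 1}], squeeze=40)

```text
clock: 17.25
tcp_pos: [0.5565, -0.1179, 0.0886]
orientation: [0.002, 0.025, 1.0, 0.001]
wrist_force: [0.2, 5.6, 4.2]
finger_gap: 0.0157
grip_force: 41.0
```

```bash
python3 - <<'E'
from h import *
for i in range(3): p=read_camera("wrist");s=get_state();print(s["tcp_pos"],s["wrist_force"])
E
```

```text
[ 0.55653525 -0.11788003  0.0885641 ] [0.80561022 5.62383827 3.99622077]
[ 0.55657145 -0.11789261  0.08856974] [1.00397813 6.79959595 3.92126784]
[ 0.55654516 -0.11789205  0.08856696] [0.64711553 5.39322625 5.2148753 ]
```

Emit:
jog_arm(moves=[{"slide": [0, 2, 0], "angular": [0, 0, 0], "fingers": 1}, {"slide": [0, 4, 0], "angular": [0, 0, 0], "fingers": 1}, {"slide": [0, 6, 0], "angular": [0, 0, 0], "fingers": 1}, {"slide": [0, 8, 0], "angular": [0, 0, 0], "fingers": 1}, {"slide": [0, 10, 0], "angular": [0, 0, 0], "fingers": 1}, {"slide": [0, 13, 0], "angular": [0, 0, 0], "fingers": 1}, {"slide": [0, 17, 0], "angular": [0, 0, 0], "fingers": 1}, {"slide": [0, 21, 0], "angular": [0, 0, 0], "fingers": 1}, {"slide": [0, 25, 0], "angular": [0, 0, 0], "fingers": 1}, {"slide": [0, 29, 0], "angular": [0, 0, 0], "fingers": 1}])

```text
clock: 18.23
tcp_pos: [0.5579, -0.092, 0.0886]
orientation: [0.002, 0.027, 1.0, -0.002]
wrist_force: [-0.8, -4.8, 6.3]
finger_gap: 0.0155
grip_force: 41.4
```

Emit:
jog_arm(moves=[{"slide": [0, 4, 0], "angular": [0, 0, 0], "fingers": 1}, {"slide": [0, 8, 0], "angular": [0, 0, 0], "fingers": 1}, {"slide": [0, 12, 0], "angular": [0, 0, 0], "fingers": 1}, {"slide": [0, 16, 0], "angular": [0, 0, 0], "fingers": 1}, {"slide": [0, 20, 0], "angular": [0, 0, 0], "fingers": 1}, {"slide": [0, 24, 0], "angular": [0, 0, 0], "fingers": 1}, {"slide": [0, 28, 0], "angular": [0, 0, 0], "fingers": 1}, {"slide": [0, 32, 0], "angular": [0, 0, 0], "fingers": 1}, {"slide": [0, 36, 0], "angular": [0, 0, 0], "fingers": 1}, {"slide": [0, 40, 0], "angular": [0, 0, 0], "fingers": 1}])

```text
clock: 19.07
tcp_pos: [0.5599, -0.0518, 0.0886]
orientation: [0.002, 0.027, 1.0, -0.002]
wrist_force: [-0.9, -4.7, 6.8]
finger_gap: 0.0158
grip_force: 41.5
```

Emit:
jog_arm(moves=[{"slide": [0, 4, 0], "angular": [0, 0, 0], "fingers": 1}, {"slide": [0, 8, 0], "angular": [0, 0, 0], "fingers": 1}, {"slide": [0, 12, 0], "angular": [0, 0, 0], "fingers": 1}, {"slide": [0, 16, 0], "angular": [0, 0, 0], "fingers": 1}, {"slide": [0, 20, 0], "angular": [0, 0, 0], "fingers": 1}, {"slide": [0, 24, 0], "angular": [0, 0, 0], "fingers": 1}, {"slide": [0, 28, 0], "angular": [0, 0, 0], "fingers": 1}, {"slide": [0, 32, 0], "angular": [0, 0, 0], "fingers": 1}, {"slide": [0, 36, 0], "angular": [0, 0, 0], "fingers": 1}, {"slide": [0, 40, 0], "angular": [0, 0, 0], "fingers": 1}])

```text
clock: 19.9
tcp_pos: [0.562, -0.0119, 0.0886]
orientation: [0.002, 0.026, 1.0, -0.002]
wrist_force: [-1.6, -5.9, 8.6]
finger_gap: 0.0152
grip_force: 41.5
```

Emit:
jog_arm(moves=[{"slide": [0, 4, 0], "angular": [0, 0, 0], "fingers": 1}, {"slide": [0, 8, 0], "angular": [0, 0, 0], "fingers": 1}, {"slide": [0, 12, 0], "angular": [0, 0, 0], "fingers": 1}, {"slide": [0, 16, 0], "angular": [0, 0, 0], "fingers": 1}, {"slide": [0, 20, 0], "angular": [0, 0, 0], "fingers": 1}, {"slide": [0, 24, 0], "angular": [0, 0, 0], "fingers": 1}, {"slide": [0, 27, 0], "angular": [0, 0, 0], "fingers": 1}, {"slide": [0, 30, 0], "angular": [0, 0, 0], "fingers": 1}, {"slide": [0, 33, 0], "angular": [0, 0, 0], "fingers": 1}, {"slide": [0, 35, 0], "angular": [0, 0, 0], "fingers": 1}])

```text
clock: 20.73
tcp_pos: [0.5639, 0.0235, 0.0886]
orientation: [0.002, 0.026, 1.0, -0.001]
wrist_force: [-1.4, -4.4, 7.5]
finger_gap: 0.015
grip_force: 41.6
```

Emit:
jog_arm(moves=[{"slide": [0, 2, 0], "angular": [0, 0, 0], "fingers": 1}, {"slide": [0, 3, 0], "angular": [0, 0, 0], "fingers": 1}, {"slide": [0, 3, 0], "angular": [0, 0, 0], "fingers": 1}])

```text
clock: 20.98
tcp_pos: [0.5641, 0.0273, 0.0886]
orientation: [0.002, 0.026, 1.0, -0.0]
wrist_force: [-1.3, 0.6, 6.2]
finger_gap: 0.0154
grip_force: 41.6
```

Emit:
jog_arm(moves=[{"slide": [0, 2, 0], "angular": [0, 0, 0], "fingers": 1}, {"slide": [0, 3, 0], "angular": [0, 0, 0], "fingers": 1}, {"slide": [0, 3, 0], "angular": [0, 0, 0], "fingers": 1}])

```text
clock: 21.23
tcp_pos: [0.5644, 0.0319, 0.0886]
orientation: [0.002, 0.026, 1.0, 0.001]
wrist_force: [-0.1, 7.6, 7.1]
finger_gap: 0.0155
grip_force: 41.5
```

Emit:
jog_arm(moves=[{"slide": [0, 2, 0], "angular": [0, 0, 0], "fingers": 1}, {"slide": [0, 3, 0], "angular": [0, 0, 0], "fingers": 1}, {"slide": [0, 3, 0], "angular": [0, 0, 0], "fingers": 1}])

```text
clock: 21.48
tcp_pos: [0.5645, 0.0342, 0.0886]
orientation: [0.002, 0.026, 1.0, 0.0]
wrist_force: [-0.2, 2.7, 7.7]
finger_gap: 0.0155
grip_force: 41.6
```

The carrier is being drawn in at travel of about 0.150. I'll continue in small steps.

Emit:
jog_arm(moves=[{"slide": [0, 1, 0], "angular": [0, 0, 0], "fingers": 1}, {"slide": [0, 2, 0], "angular": [0, 0, 0], "fingers": 1}, {"slide": [0, 2, 0], "angular": [0, 0, 0], "fingers": 1}])

```text
clock: 21.73
tcp_pos: [0.5645, 0.0347, 0.0886]
orientation: [0.002, 0.026, 1.0, -0.001]
wrist_force: [-0.9, -3.7, 8.0]
finger_gap: 0.0156
grip_force: 41.6
```

Emit:
jog_arm(moves=[{"slide": [0, 1, 0], "angular": [0, 0, 0], "fingers": 1}, {"slide": [0, 2, 0], "angular": [0, 0, 0], "fingers": 1}, {"slide": [0, 2, 0], "angular": [0, 0, 0], "fingers": 1}])

```text
clock: 21.98
tcp_pos: [0.5645, 0.0352, 0.0886]
orientation: [0.002, 0.027, 1.0, -0.002]
wrist_force: [-1.8, -9.6, 8.0]
finger_gap: 0.0151
grip_force: 41.5
```

Emit:
jog_arm(moves=[{"slide": [0, -2, 0], "angular": [0, 0, 0], "fingers": 1}, {"slide": [0, -3, 0], "angular": [0, 0, 0], "fingers": 1}, {"slide": [0, -3, 0], "angular": [0, 0, 0], "fingers": 1}])

```text
clock: 22.23
tcp_pos: [0.5645, 0.0345, 0.0886]
orientation: [0.002, 0.026, 1.0, 0.0]
wrist_force: [-1.5, 1.2, 7.2]
finger_gap: 0.0154
grip_force: 41.6
```

The catch is seated and holds from both sides at travel of about 0.153. Releasing.

Emit:
jog_arm(moves=[{"slide": [0, 0, 0], "angular": [0, 0, 0], "fingers": 0.78}, {"slide": [0, 0, 0], "angular": [0, 0, 0], "fingers": 0.7}, {"slide": [0, 0, 0], "angular": [0, 0, 0], "fingers": 0.6}, {"slide": [0, 0, 0], "angular": [0, 0, 0], "fingers": 0.5}, {"slide": [0, 0, 0], "angular": [0, 0, 0], "fingers": 0.45}, {"slide": [0, 0, 0], "angular": [0, 0, 0], "fingers": 0.45}], squeeze=20)

```text
clock: 22.73
tcp_pos: [0.563, 0.0345, 0.0864]
orientation: [-0.0, 0.026, 1.0, -0.0]
wrist_force: [0.5, -0.6, 0.0]
finger_gap: 0.0468
grip_force: 0.0
```

```bash
python3 - <<'E'
from h import *
p=read_camera("wrist");s=get_state();print(s["tcp_pos"],s["wrist_force"],s["finger_gap"],s["grip_force"])
d=tip_of("push_post",p)[0];print(d["point"],d["p"],atz(p,d["point"],.108,s))
E
```

```text
[0.56309004 0.03453874 0.0864538 ] [-0.1430516   0.47507029 -0.1351281 ] 0.04684033165359687 0.0
[317.9, 295.8] 0.81 [0.56329859 0.03382249 0.108     ]
```

Emit:
jog_arm(moves=[{"slide": [0, 0, -20], "angular": [0, 0, 0], "fingers": 0.45}, {"slide": [0, 0, -45], "angular": [0, 0, 0], "fingers": 0.45}, {"slide": [0, -10, -60], "angular": [0, 0, 0], "fingers": 0.45}, {"slide": [0, -45, -80], "angular": [0, 0, 0], "fingers": 0.45}, {"slide": [0, -80, -110], "angular": [0, 0, 0], "fingers": 0.45}, {"slide": [0, -115, -140], "angular": [0, 0, 0], "fingers": 0.45}, {"slide": [0, -150, -160], "angular": [0, 0, 0], "fingers": 0.45}, {"slide": [0, -170, -160], "angular": [0, 0, 0], "fingers": 0.45}, {"slide": [0, -170, -160], "angular": [0, 0, 0], "fingers": 0.45}])

```text
clock: 23.58
tcp_pos: [0.5555, -0.1404, 0.249]
orientation: [0.002, 0.029, 1.0, -0.002]
wrist_force: [0.3, 0.3, 0.5]
finger_gap: 0.0473
grip_force: 0.0
```

```bash
python3 - <<'E'
from h import *
P={n:read_camera(n) for n in("top","side")}
t=[]
for n,p in P.items():
    for k in("push_post","pitcher_rim","pitcher_mid"): print(n,k,[(np.round(d["point"]),round(d["p"],2)) for d in tip_of(k,p)[:2]])
    print(proj(p,(.564,.0345,.108)),proj(p,(.5705,.163,.176)),proj(p,(.5705,.163,.101)))
s=get_state();print(s["tcp_pos"],s["wrist_force"],s["clock"])
E
```

```text
top push_post [(array([265., 201.]), 0.89)]
top pitcher_rim [(array([215., 196.]), 0.7)]
top pitcher_mid [(array([216., 203.]), 0.66)]
[264.85630157 203.43236998] [214.1022288  197.24872306] [220.75849613 201.11158426]
side push_post [(array([315., 182.]), 0.72)]
side pitcher_rim [(array([310., 141.]), 0.79), (array([311., 176.]), 0.64)]
side pitcher_mid [(array([312., 199.]), 0.67)]
[312.95486747 179.23793508] [311.34003046 139.20851046] [311.68796404 160.73117979]
[ 0.55418956 -0.13399834  0.24610954] [-0.97954332 -0.13164585 -0.63490766] 23.9833
```

The post and the upright pitcher are where they should be, and the arm is clear.

```bash
python3 -c "
from workcell import *
print(hand_in())"
```

```text
the job is handed in; nothing more can be done
None
```

The job is handed in: both steel sticks were lowered into the pitcher at the loading station, then the carrier was pushed until its catch seated at about 0.153 m of travel. The pitcher is upright and the arm is clear, though I viewed 12 pictures, two over the limit of 10.

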